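# Bolt the stock case shut

### The job

Bolt the lid of the plywood stock case: with the fingertips push the knob of the steel barrel bolt along its slot until the bolt is fully home in the keeper on the deck, then push the knob over sideways into the notch and down as far as it goes, so that the bolt is locked. Only push: do not take the knob between the fingers, do not lift the lid, and leave the things on the case and around it where they are.

Things in the scene. Friction and masses are not known exactly. Their poses are not given: they have to be found in the camera images.
- case: plywood stock case, 260 (x) x 360 (y) x 100 mm high, fixed to the bench. Origin at the centre of its underside, z up; it may be turned about z. Its flat top is 100 mm above the bench: a fixed deck 110 mm wide on the -y side, carrying the steel keeper (a bridge 26 mm high that the bolt enters), and the hinged lid on the +y side, carrying the barrel bolt at its free edge.
- lid (a joint): hinge of the lid, along the case's +y edge, rad: 0 lying shut (where it starts; it lies by its own weight, about 0.7 kg), positive lifted open
- barrel_mid (a point): middle of the steel barrel, on the axis of barrel and rod, 14 mm above the lid, 114 mm above the bench, at case x = 0, y = -6 mm. The barrel, 22 mm in diameter and 105 mm long, lies along the case's y, its top 25 mm above the lid, on a base plate 44 x 118 mm. The bolt shoots towards the case's -y.
- bolt (a joint): travel of the bolt rod in its barrel, m: 0 fully drawn back, 0.051 fully home in the keeper (end stop); grows as the rod moves towards the case's -y. It starts drawn back, between 0 and 0.016. It moves with about 2.5 N of friction and stays where it is left.
- knob (a joint): turn of the knob about the rod axis, rad: 0 upright, 1.5 turned right down to the case's +x side, against its stop. Its pin runs in an L-shaped slot: a straight leg along the barrel's top, where it only stands upright (leans 0.2 rad at most), and at the -y end a notch towards +x, 12 mm wide for the 8 mm pin: it turns only with the bolt at 0.048 to 0.051. About 1 N at the head turns it; it stays where left.
- knob_head (a point): centre of the knob's round steel head, 17 mm in diameter, 30 mm from the rod axis on an 8 mm pin; the top of the head is 38 mm from the axis. Upright, it is at case x = 0, 144 mm above the bench, at case y = +13 mm less the bolt's travel; turned down, it is 30 mm to the case's +x side of the rod axis, 116 mm above the bench.
- knob_neck (a point): point on the knob's pin, 18 mm from the rod axis, below the head
- notch (a point): point on the rod axis where the pin stands when the bolt is fully home, in the notch: case x = 0, y = -38 mm, 114 mm above the bench
- clip_lid: bulldog clip on the lid, sprung steel, 32 mm wide, 55 mm long, 22 mm high; origin under its body
- clip_deck: bulldog clip on the deck, same kind as the other
- arch: laser-cut wooden arch (U shape), 58 x 53 x 5 mm, lying flat on the lid; origin at the centre of its underside
- pin_pot: small white ceramic cup for pins, 48 mm across, 30 mm high, on the deck; origin at the centre of its underside
- bowl: white ceramic bowl, 90 mm across, 40 mm high, on the bench to the left of the case; origin at the centre of its underside
- jar: open glass jar, 90 mm across, 65 mm high, on the bench to the left of the case; origin at the centre of its underside
- pliers: jewellery pliers with blue handles, 165 mm long, lying flat on the bench to the right of the case; origin under the pivot
- palette_knife: palette knife with a wooden handle and a steel blade, 205 mm long, 10 mm high, lying on the bench to the right of the case; origin under the root of the blade

How it is judged:
By the outcome, as a careful person would: the job done as asked, in the order asked, and still so for the second after the job is handed in, with the robot touching nothing.
It also fails if it takes over 48 s, if anything falls off the work surface, if the arm or the gripper's body presses on something with over 40 N, if the wrist force passes 120 N, or if a joint passes its speed limit or range.

### The arm

A 7-joint arm with a two-finger parallel gripper is mounted at the origin on the work surface. World frame = base frame: x ahead of the robot, y to its left, z up, the work surface at z = 0. Lengths are in m, angles in rad, forces in N, time in s.
With the tool pointing down it reaches from about 0.425 to 0.875 m from the base axis. Payload 4.7 kg.
Tool frame: the origin (TCP) lies midway between the tips of the shut fingers; the grasp point (between the pads) lies 19 mm behind it; z points along the fingers, x is the direction in which the jaws open and shut, and the axes are right-handed (so a half turn about z gives the same grasp; the last joint's range is limited). The gripper opens to 87 mm and grips with 3 to 60 N. Pads are 19 mm wide; open, the fingers measure 117 mm over their backs; the gripper's body (75 mm by 190 mm) begins 51 mm behind the grasp point.
Start: joints at [1.292, 0.321, -0.07, 1.45, 0.023, 1.371, -0.057], TCP at [0.188, -0.622, 0.223] pointing down, gripper open.
Joint ranges: [-2.86, 2.86], [-0.3, 2.09], [-1.38, 1.24], [0.06, 2.45], [-1.56, 4.7], [0.09, 2.05], [-2.69, 2.69]. Speed limits (rad/s): [2.57, 2.57, 3.14, 3.14, 3.14, 3.14, 3.14].

### API

Orientations are given as a rotation vector (axis times angle).
In Python, from bench import get_state, eyes, ticket gives the robot as it stands.
- The arm moves only by the tool carry_out, never from a script. Its argument "motion" is a list of rows, each a list of 2 entries, a list of its own where there are three numbers: the shift along the world's x, y, z in m, then the turn about the world's z in rad. A call has 1 to 20 rows; each row is the pose to reach, as a shift and turn from the pose commanded when the call began; what a row does not reach only later rows make up. A row lasts 1/10 s, in which the tool goes at most 50 mm and 8.59 degrees, less where a joint would pass 70% of its speed; a pose out of reach is approached as far as the arm can. A call with a gripper value outside its range is refused whole. "grip" is the gripper command: -1 is fully open, 1 is shut, values between are in proportion, set as the call begins (left out, the last holds). The fingers move at their own pace and stop on an object; "squeeze" is the grip in N (left out, the last holds). Time passes only in rows, so rows that repeat a pose let the fingers close. It gives the time, the measured TCP pose, the force and the opening at its end, in the units of the state.
- get_state(): the state, without advancing time (a new reading comes with each control period).
- eyes.get_image(name): name is "scene" or "top"; returns a dict with "pixels" (420x560x3 uint8, blue, green, red), "mtx" (3x3 intrinsics, pixels), "extrinsics" (4x4, takes a point from camera to world coordinates). Camera axes: x right, y down, z forward; pixel columns grow to the right and rows downward; lengths in m; the calibration is good to about 2 mm. A picture is of the moment at which its call begins. There is no depth.
- ticket.close_job(): hands the job in, once; it reports no verdict.
The state is a dict: "time": time; "joint_positions": joint angles; "qd": joint speeds; "joint_torque": joint torques, N m; "position": TCP position; "tool_rot": TCP orientation; "ft_force": force on the tool from outside, world axes, zero at the start; "torque": the same for the moment, N m; "grip_width": opening from 0.0 (shut) to 1.0 (fully open).
Only numpy, scipy, OpenCV 4.12 (cv2) and the standard library are available. Lean on these libraries where they do the work, as an engineer would, in place of code of your own. Each camera call takes 0.05 s, during which the arm holds its last target. There are 200 camera calls.

## Working session

There is one attempt and no reset: what is moved stays moved. The work goes in short steps, Python scripts to look and compute and a tool call to move; the robot and the scene stay as the last step left them, time stands still between calls to the robot, and variables do not carry over. Pictures are saved under pics/ and viewed, about 8 in all and at most 12, crops included, and the job is handed in when it is done.

Besides the shell and the picture viewer there is one more tool, called after "Request:" as a command line: name --argument value ..., lists and objects as JSON in quotes. carry_out: Moves the arm, as the interface text tells. Its arguments: {"type":"object","properties":{"motion":{"type":"array","items":{"type":"array"}},"grip":{"type":"number"},"squeeze":{"type":"number"}},"required":["motion"]}

```bash
mkdir -p pics; cat > h.py <<'E'
import numpy as np,cv2
from bench import get_state,eyes,ticket
def cam(n):
    d=eyes.get_image(n); return np.array(d["pixels"]),np.array(d["mtx"]),np.array(d["extrinsics"])
def onplane(px,K,E,z):
    r=E[:3,:3]@np.linalg.solve(K,[px[0],px[1],1]); o=E[:3,3]; return o+r*(z-o[2])/r[2]
def proj(p,K,E):
    c=E[:3,:3].T@(np.array(p)-E[:3,3]); q=K@c; return q[:2]/q[2]
E
python3 - <<'E'
from h import *
for n in("scene","top"):
    im,K,X=cam(n); cv2.imwrite(f"pics/{n}0.png",im); np.savez(f"{n}0",im=im,K=K,X=X); print(n,K.round(1).tolist(),X.round(3).tolist())
s=get_state();print(s)
E
```

```text
scene [[391.5, 0.0, 273.9], [0.0, 391.5, 208.5], [0.0, 0.0, 1.0]] [[-0.831, 0.43, -0.354, 0.887], [0.557, 0.625, -0.547, 0.54], [-0.014, -0.652, -0.758, 0.793], [0.0, 0.0, 0.0, 1.0]]
top [[432.8, 0.0, 277.3], [0.0, 432.8, 210.5], [0.0, 0.0, 1.0]] [[-0.001, -0.986, 0.169, 0.397], [-0.999, 0.008, 0.038, 0.014], [-0.039, -0.168, -0.985, 1.074], [0.0, 0.0, 0.0, 1.0]]
{'time': 0.1, 'joint_positions': array([ 1.29209728,  0.32175119, -0.07008101,  1.45154998,  0.02261898,
        1.37081826, -0.05692136]), 'qd': array([ 0.00212064, -0.0022804 , -0.00084718, -0.00161807, -0.00025372,
        0.00044651, -0.00083316]), 'joint_torque': array([ 6.40514509e-05, -4.92574060e+01, -4.05615158e-01, -3.13394308e+01,
       -6.41383510e-02,  3.95620940e-02,  7.60888406e-05]), 'position': array([ 0.18741131, -0.62187263,  0.22157089]), 'tool_rot': array([-2.52098336e+00,  1.87304862e+00,  2.29540714e-03]), 'ft_force': array([-0.72932767, -0.38766616, -0.01274315]), 'torque': array([ 0.00580715, -0.0164128 , -0.00490574]), 'grip_width': 1.005808111749392}
```

View pics/scene0.png

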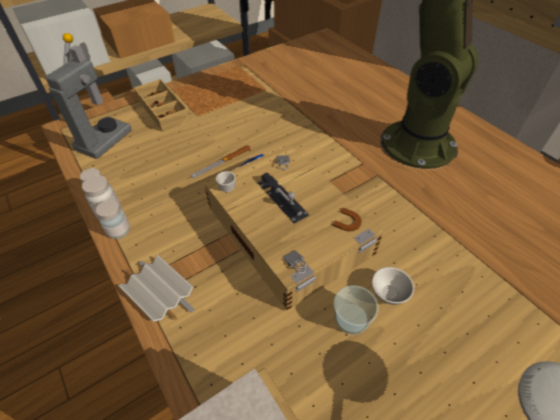

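View pics/top0.png

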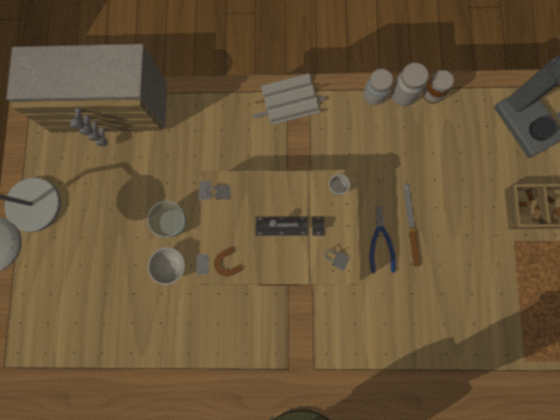

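The top view shows the barrel bolt at about (283,226), the knob near (272,223), the keeper at (318,226), and the case nearly square to the world axes. I'll zoom in.

```bash
python3 - <<'E'
from h import *
t=np.load("top0.npz");s=np.load("scene0.npz")
a=cv2.resize(t["im"][205:250,245:335],None,fx=8,fy=8,interpolation=cv2.INTER_CUBIC)[:, :720]
b=cv2.resize(s["im"][165:230,250:320],None,fx=8,fy=8,interpolation=cv2.INTER_CUBIC)
a=cv2.convertScaleAbs(a,alpha=1.6);b=cv2.convertScaleAbs(b,alpha=1.6)
cv2.imwrite("pics/a.png",a);cv2.imwrite("pics/b.png",b)
for n,p in [("plateL",(256,226)),("plateR",(308,226)),("keeper",(318,226))]: print(n,onplane(p,t["K"],t["X"],.102).round(4))
print("knob",onplane((272,223),t["K"],t["X"],.144))
for p in [(199,171),(360,171),(360,285),(199,285)]: print(onplane(p,t["K"],t["X"],.1).round(3))
E
```

```text
plateL [0.5284 0.1    0.102 ]
plateR [ 0.5276 -0.0179  0.102 ]
keeper [ 0.5274 -0.0404  0.102 ]
knob [0.52905474 0.0614341  0.144     ]
[0.659 0.235 0.1  ]
[ 0.655 -0.139  0.1  ]
[ 0.396 -0.131  0.1  ]
[0.396 0.227 0.1  ]
```

View pics/a.png

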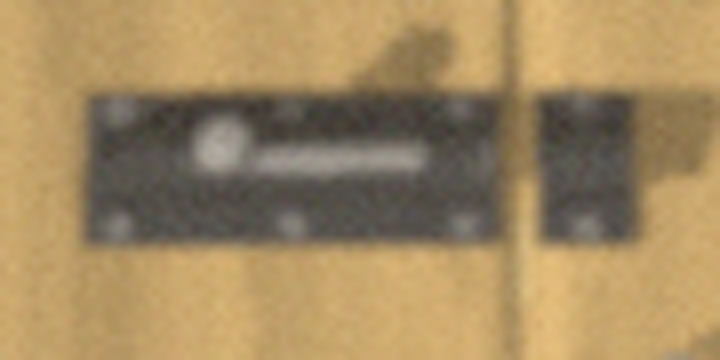

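View pics/b.png

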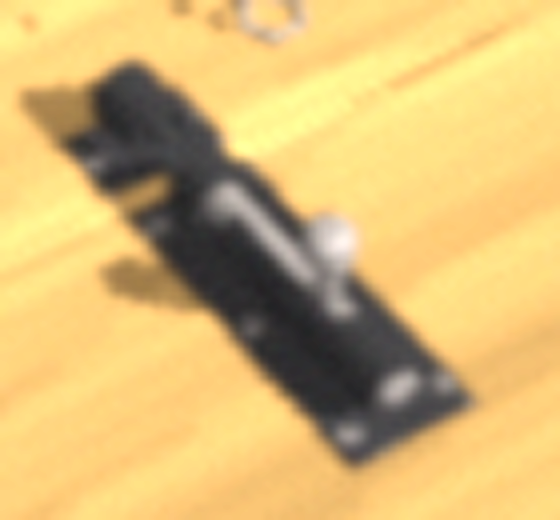

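Top crop: knob head at crop (221,143), which is pixel ~(272.1,222.4), with the slot running right of it. The plate spans crop x 88–500, rows 95–240, and the keeper spans 541–635. Scene crop: head at (335,240), which is pixel ~(291.4,194.5). Next I'll triangulate the head and get the plate axis.

```bash
python3 - <<'E'
from h import *
t=np.load("top0.npz");s=np.load("scene0.npz")
def P(d): 
    E=np.linalg.inv(d["X"]);return d["K"]@E[:3]
h=cv2.triangulatePoints(P(t),P(s),np.array([[272.1],[222.4]]),np.array([[291.4],[194.5]]));h=(h[:3]/h[3]).ravel();print("head",h.round(4),proj(h,t["K"],t["X"]),proj(h,s["K"],s["X"]))
print("head plane",onplane((272.1,222.4),t["K"],t["X"],.144).round(4),onplane((291.4,194.5),s["K"],s["X"],.144).round(4))
# dark plate + keeper base in top
g=t["im"].max(2); roi=np.zeros_like(g);roi[205:250,245:335]=1
big=cv2.resize(g[205:250,245:335],None,fx=8,fy=8,interpolation=cv2.INTER_CUBIC)
m=(cv2.GaussianBlur(big,(9,9),0)<70).astype(np.uint8); m=cv2.morphologyEx(m,cv2.MORPH_CLOSE,np.ones((15,15)))
print(np.percentile(big,[5,50,95]))
for c in cv2.findContours(m,0,2)[0]:
    if cv2.contourArea(c)<2000: continue
    r=cv2.minAreaRect(c);b=cv2.boxPoints(r)
    w=np.array([onplane((245+(x+.5)/8-.5,205+(y+.5)/8-.5),t["K"],t["X"],.102) for x,y in b])
    print(r,w[:,:2].round(4).tolist(),"c",w.mean(0).round(4))
# seam & outline of lid/case: rough axis from edges
E
```

```text
head [0.5299 0.0612 0.1467] [272.05351897 222.45373988] [291.31703201 194.48851221]
head plane [0.5304 0.0612 0.144 ] [0.5282 0.0593 0.144 ]
[ 49. 117. 132.]
((585.6102905273438, 166.63072204589844), (97.95793151855469, 144.06063842773438), 0.6740369200706482) [[0.5086, -0.0256], [0.5497, -0.0267], [0.5491, -0.0544], [0.5082, -0.0531]] c [ 0.5289 -0.0399  0.102 ]
((296.51373291015625, 165.3507843017578), (147.93313598632812, 417.6828918457031), 89.66493225097656) [[0.5511, 0.1013], [0.5509, -0.0175], [0.5087, -0.0172], [0.5087, 0.1008]] c [0.5298 0.0419 0.102 ]
```

Request:
carry_out --motion '[[[0.013, 0.016, 0.005], -0.03], [[0.039, 0.048, 0.01], -0.06], [[0.065, 0.08, 0.01], -0.09], [[0.092, 0.113, 0.01], -0.12], [[0.118, 0.145, 0.01], -0.15], [[0.144, 0.177, 0.01], -0.18], [[0.17, 0.209, 0.01], -0.21], [[0.197, 0.242, 0.01], -0.24], [[0.223, 0.274, 0.01], -0.27], [[0.249, 0.306, 0.01], -0.3], [[0.27, 0.342, 0.01], -0.3], [[0.28, 0.384, 0.01], -0.3], [[0.288, 0.427, 0.01], -0.3], [[0.297, 0.47, 0.01], -0.3], [[0.306, 0.514, 0.01], -0.3], [[0.315, 0.56, 0.01], -0.3], [[0.324, 0.604, 0.01], -0.3], [[0.333, 0.65, 0.01], -0.3], [[0.34, 0.69, 0.01], -0.3], [[0.342, 0.72, 0.01], -0.3]]' --grip 1 --squeeze 10

```text
time: 2.1
position: [0.5294, 0.1009, 0.2324]
tool_rot: [-2.216, 2.226, 0.001]
ft_force: [0.7, -0.3, -0.6]
grip_width: 0.005
```

Request:
carry_out --motion '[[[0, 0.006, -0.01], 0], [[0, 0.006, -0.03], 0], [[0, 0.006, -0.05], 0], [[0, 0.006, -0.07], 0], [[0, 0.006, -0.085], 0], [[0, 0.006, -0.095], 0], [[0, 0.006, -0.1], 0], [[0, 0.006, -0.1], 0]]'

```text
time: 2.9
position: [0.5294, 0.1034, 0.1322]
tool_rot: [2.213, -2.229, -0.001]
ft_force: [0.4, -0.4, 0.4]
grip_width: 0.006
```

```bash
python3 - <<'E'
from h import *
s=get_state();print(s["position"],s["ft_force"])
im,K,X=cam("scene");print(proj(s["position"],K,X))
b=cv2.convertScaleAbs(cv2.resize(im[140:240,230:350],None,fx=6,fy=6,interpolation=cv2.INTER_CUBIC),alpha=1.6);cv2.imwrite("pics/c.png",b)
E
```

```text
[0.52941856 0.1033714  0.13218061] [ 0.43772406 -0.35594652  0.37375288]
[302.42443556 210.3992379 ]
```

View pics/c.png

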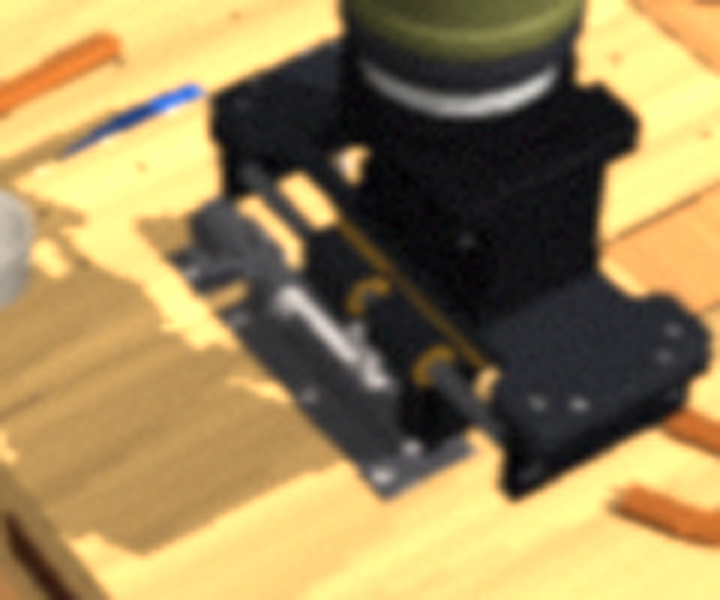

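The fingertip stands on the +y side of the knob and clear of the barrel. Pushing now.

Request:
carry_out --motion '[[[0, -0.004, 0], 0], [[0, -0.01, 0], 0], [[0, -0.015, 0], 0], [[0, -0.02, 0], 0], [[0, -0.024, 0], 0], [[0, -0.028, 0], 0], [[0, -0.032, 0], 0], [[0, -0.036, 0], 0], [[0, -0.04, 0], 0], [[0, -0.044, 0], 0], [[0, -0.048, 0], 0], [[0, -0.052, 0], 0], [[0, -0.055, 0], 0], [[0, -0.055, 0], 0]]'

```text
time: 4.35
position: [0.5296, 0.0477, 0.1326]
tool_rot: [2.212, -2.23, 0.001]
ft_force: [0.8, 0.2, 0.4]
grip_width: 0.006
```

```bash
python3 - <<'E'
from h import *
s=get_state();print(s["position"],s["ft_force"])
im,K,X=cam("scene")
b=cv2.convertScaleAbs(cv2.resize(im[140:240,230:350],None,fx=6,fy=6,interpolation=cv2.INTER_CUBIC),alpha=1.6);cv2.imwrite("pics/d.png",b)
E
```

```text
[0.52960816 0.04773003 0.13257722] [0.80995456 0.20992922 0.37174703]
```

View pics/d.png

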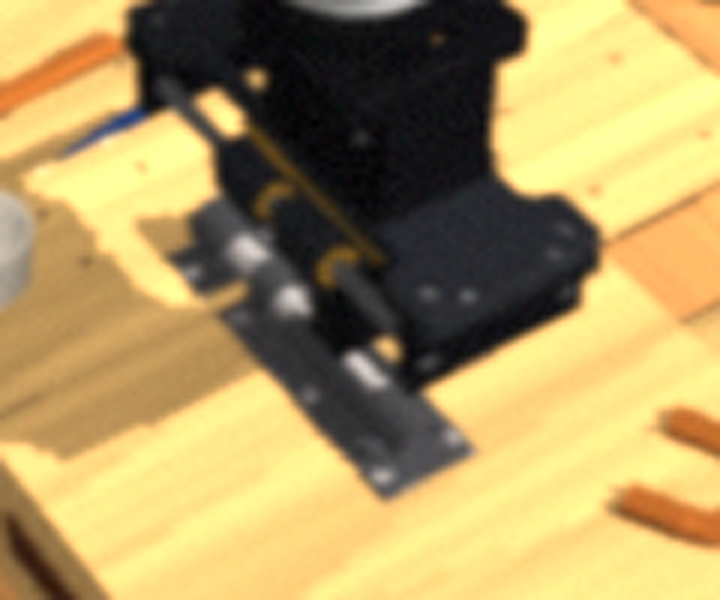

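The rod end is now bridging the gap into the keeper (crop ~(250,245)). I'll push on slowly to the end stop.

Request:
carry_out --motion '[[[0, -0.002, 0], 0], [[0, -0.004, 0], 0], [[0, -0.006, 0], 0], [[0, -0.008, 0], 0], [[0, -0.01, 0], 0], [[0, -0.01, 0], 0]]'

```text
time: 5.0
position: [0.5296, 0.0381, 0.1326]
tool_rot: [2.213, -2.23, 0.0]
ft_force: [0.4, 1.8, 0.4]
grip_width: 0.005
```

Request:
carry_out --motion '[[[0, -0.001, 0], 0], [[0, -0.002, 0], 0], [[0, -0.003, 0], 0], [[0, -0.003, 0], 0]]'

```text
time: 5.4
position: [0.5296, 0.0355, 0.1326]
tool_rot: [2.213, -2.229, 0.0]
ft_force: [0.6, 1.7, 1.4]
grip_width: 0.002
```

Request:
carry_out --motion '[[[0, -0.001, 0], 0], [[0, -0.002, 0], 0], [[0, -0.003, 0], 0], [[0, -0.003, 0], 0]]'

```text
time: 5.8
position: [0.5296, 0.0324, 0.1326]
tool_rot: [2.213, -2.229, 0.0]
ft_force: [-0.2, 2.6, 1.2]
grip_width: 0.007
```

Request:
carry_out --motion '[[[0, -0.001, 0], 0], [[0, -0.002, 0], 0], [[0, -0.002, 0], 0]]'

```text
time: 6.1
position: [0.5296, 0.0304, 0.1326]
tool_rot: [2.213, -2.23, 0.0]
ft_force: [0.8, 2.6, 1.4]
grip_width: 0.007
```

Request:
carry_out --motion '[[[0, -0.001, 0], 0], [[0, -0.002, 0], 0], [[0, -0.002, 0], 0]]'

```text
time: 6.4
position: [0.5296, 0.0284, 0.1326]
tool_rot: [2.213, -2.229, 0.0]
ft_force: [0.3, 1.6, 0.9]
grip_width: 0.006
```

Request:
carry_out --motion '[[[0, -0.001, 0], 0], [[0, -0.002, 0], 0], [[0, -0.002, 0], 0]]'

```text
time: 6.7
position: [0.5296, 0.0272, 0.1326]
tool_rot: [-2.213, 2.229, 0.001]
ft_force: [0.8, 5.0, 1.1]
grip_width: 0.007
```

Request:
carry_out --motion '[[[0, -0.001, 0], 0], [[0, -0.002, 0], 0], [[0, -0.002, 0], 0]]'

```text
time: 7.0
position: [0.5296, 0.027, 0.1327]
tool_rot: [-2.214, 2.226, 0.003]
ft_force: [-0.0, 7.5, 0.0]
grip_width: 0.004
```

The end stop shows clearly: TCP y held at 0.027 while the force rose to 7.5 N. Next I back off, rise, and go round to the -x side.

Request:
carry_out --motion '[[[0, 0.006, 0], 0], [[0, 0.012, 0.005], 0], [[0, 0.015, 0.02], 0], [[-0.005, 0.015, 0.04], 0], [[-0.02, 0.005, 0.047], 0], [[-0.032, -0.006, 0.047], 0], [[-0.036, -0.012, 0.047], 0], [[-0.036, -0.012, 0.047], 0]]'

```text
time: 7.8
position: [0.4937, 0.0111, 0.1804]
tool_rot: [2.211, -2.232, 0.003]
ft_force: [-0.3, -0.4, 0.7]
grip_width: 0.004
```

```bash
python3 - <<'E'
from h import *
s=get_state();print(s["position"],s["ft_force"])
im,K,X=cam("scene")
print("expected head home",(proj([.5294,.010,.144],K,X)-[230,140])*6)
b=cv2.convertScaleAbs(cv2.resize(im[140:240,230:350],None,fx=6,fy=6,interpolation=cv2.INTER_CUBIC),alpha=1.6);cv2.imwrite("pics/e.png",b)
E
```

```text
[0.49365787 0.01114399 0.18035538] [-0.34735173 -0.38430242  0.70766281]
expected head home [291.88712529 251.22617101]
```

View pics/e.png

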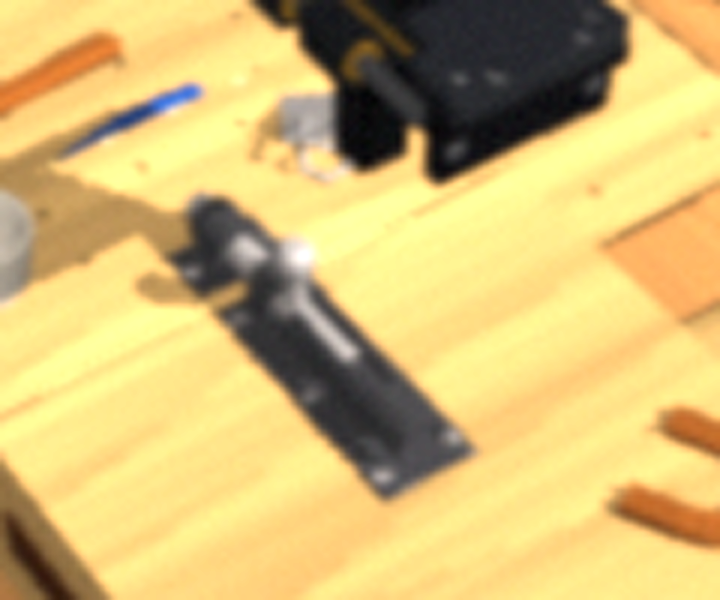

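The head sits at crop (295,255), against (292,251) predicted for the fully home bolt, so the bolt is home. Lower and push +x.

Request:
carry_out --motion '[[[0, 0, -0.01], 0], [[0, 0, -0.025], 0], [[0, 0, -0.038], 0], [[0, 0, -0.045], 0], [[0.004, 0, -0.045], 0], [[0.008, 0, -0.045], 0], [[0.012, 0, -0.045], 0], [[0.015, 0, -0.045], 0], [[0.018, 0, -0.045], 0], [[0.021, 0, -0.045], 0], [[0.024, 0, -0.045], 0], [[0.027, 0, -0.045], 0], [[0.027, 0, -0.045], 0]]'

```text
time: 9.15
position: [0.5209, 0.0125, 0.1345]
tool_rot: [-2.213, 2.23, 0.0]
ft_force: [-0.1, -1.2, 1.5]
grip_width: 0.007
```

Request:
carry_out --motion '[[[0.003, 0, 0], 0], [[0.006, 0, 0], 0], [[0.009, 0, 0], 0], [[0.012, 0, 0], 0], [[0.014, 0, 0], 0], [[0.014, 0, 0], 0]]'

```text
time: 9.75
position: [0.5353, 0.0129, 0.1348]
tool_rot: [-2.213, 2.228, -0.001]
ft_force: [-0.1, 0.0, 0.5]
grip_width: 0.006
```

```bash
python3 - <<'E'
from h import *
s=get_state();print(s["position"],s["ft_force"])
im,K,X=cam("scene")
for a in (0,.3,.6,.9,1.2,1.5): print(a,(proj([.5294+.03*np.sin(a),.010,.114+.03*np.cos(a)],K,X)-[230,140])*6)
b=cv2.convertScaleAbs(cv2.resize(im[140:240,230:350],None,fx=6,fy=6,interpolation=cv2.INTER_CUBIC),alpha=1.6);cv2.imwrite("pics/f.png",b)
E
```

```text
[0.53531765 0.01289424 0.13483599] [-0.0577845   0.02427321  0.46560747]
0 [291.88712529 251.22617101]
0.3 [272.93559788 262.99035852]
0.6 [255.71711119 278.58083148]
0.9 [241.89111661 296.49327933]
1.2 [232.75598125 314.99605799]
1.5 [229.11041231 332.33343149]
```

View pics/f.png

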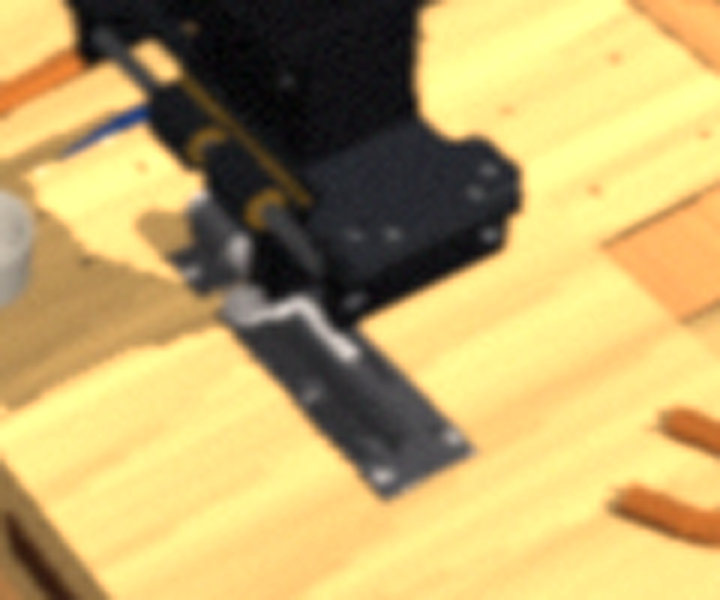

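The head is at crop (243,303), so the turn is about 1.0 rad. Now I go above the head and press down.

Request:
carry_out --motion '[[[-0.003, 0, 0.003], 0], [[-0.003, 0, 0.015], 0], [[0, 0, 0.025], 0], [[0.012, -0.001, 0.025], 0], [[0.022, -0.002, 0.025], 0], [[0.025, -0.002, 0.025], 0], [[0.025, -0.002, 0.015], 0], [[0.025, -0.002, 0.008], 0], [[0.025, -0.002, 0.004], 0], [[0.025, -0.002, 0.001], 0], [[0.025, -0.002, -0.002], 0], [[0.025, -0.002, -0.005], 0], [[0.025, -0.002, -0.007], 0], [[0.025, -0.002, -0.007], 0]]'

```text
time: 11.2
position: [0.5591, 0.0105, 0.1271]
tool_rot: [2.213, -2.229, -0.001]
ft_force: [0.6, -0.8, -0.2]
grip_width: 0.01
```

Request:
carry_out --motion '[[[0, 0, -0.001], 0], [[0, 0, -0.002], 0], [[0, 0, -0.003], 0], [[0, 0, -0.003], 0]]'

```text
time: 11.6
position: [0.5597, 0.0106, 0.1246]
tool_rot: [-2.213, 2.229, -0.0]
ft_force: [0.8, -0.3, 2.2]
grip_width: 0.003
```

Request:
carry_out --motion '[[[0, 0, -0.001], 0], [[0, 0, -0.002], 0], [[0, 0, -0.002], 0]]'

```text
time: 11.9
position: [0.5599, 0.0106, 0.1238]
tool_rot: [-2.213, 2.229, -0.001]
ft_force: [-1.9, -0.9, 7.7]
grip_width: 0.006
```

Request:
carry_out --motion '[[[0, 0, -0.001], 0], [[0, 0, -0.002], 0], [[0, 0, -0.002], 0]]'

```text
time: 12.2
position: [0.5601, 0.0106, 0.1233]
tool_rot: [2.213, -2.229, 0.003]
ft_force: [-4.0, -0.5, 15.1]
grip_width: 0.008
```

It stopped at z ≈ 0.1235 (head top should be 0.1245) with the force rising to 15 N, so the knob is on its stop. Retreat and check.

Request:
carry_out --motion '[[[0, 0, 0.006], 0], [[0, 0, 0.02], 0], [[0, 0, 0.045], 0], [[0, 0, 0.08], 0], [[0, -0.01, 0.11], 0], [[0, -0.04, 0.12], 0], [[0, -0.08, 0.12], 0], [[0, -0.12, 0.12], 0], [[0, -0.16, 0.12], 0], [[0, -0.2, 0.12], 0], [[-0.01, -0.24, 0.12], 0], [[-0.02, -0.28, 0.12], 0], [[-0.03, -0.31, 0.12], 0], [[-0.03, -0.32, 0.12], 0], [[-0.03, -0.32, 0.12], 0]]'

```text
time: 13.7
position: [0.5289, -0.311, 0.2404]
tool_rot: [2.21, -2.233, -0.001]
ft_force: [0.4, -0.3, 0.7]
grip_width: 0.004
```

```bash
python3 - <<'E'
from h import *
s=get_state();print(s["position"],s["ft_force"])
im,K,X=cam("scene")
print((proj([.5594,.010,.116],K,X)-[230,140])*6)
f=lambda i:cv2.convertScaleAbs(i,alpha=1.6)
a=f(cv2.resize(im[140:240,230:350],None,fx=4,fy=4,interpolation=cv2.INTER_CUBIC))
it,K,X=cam("top");print((proj([.5594,.010,.116],K,X)-[190,160])*4)
b=f(cv2.resize(it[160:290,190:365],None,fx=4,fy=4,interpolation=cv2.INTER_CUBIC))
cv2.imwrite("pics/g.png",a);cv2.imwrite("pics/h.png",b)
# change in static objects
for n,i in(("scene",im),("top",it)):
    np.save(n+"1",i)
E
```

```text
[ 0.52891849 -0.31098943  0.24040601] [ 0.4461588  -0.25917062  0.67259838]
[228.95797131 332.62485488]
[422.16824033 204.76935537]
```

View pics/g.png

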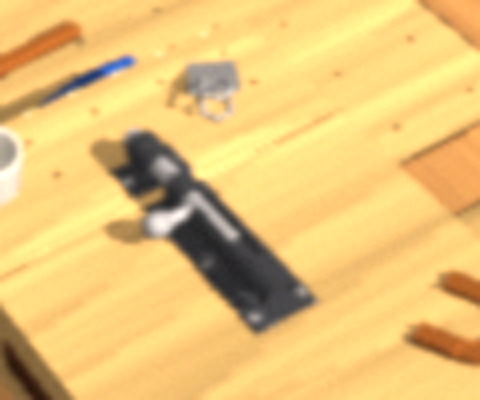

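View pics/h.png

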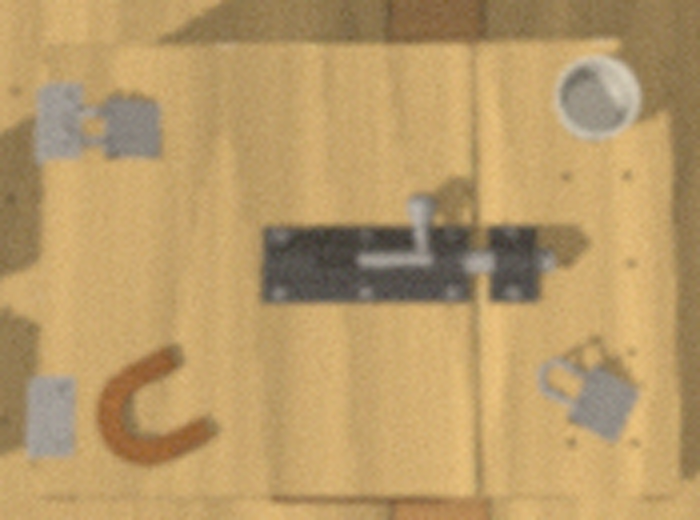

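Both views show the knob turned fully down. The head is at (420,207) in the top crop against (422,205) predicted, and at (232,333) in the scene crop against (229,333). The rod passes through the keeper, and the clips, arch and pot look undisturbed.

```bash
python3 -c "
from bench import ticket;print(ticket.close_job())"
```

```text
the job is handed in; nothing more can be done
None
```

The bolt is fully home in the keeper and the knob is turned down against its stop, so the lid is locked. I handed the job in at about 14 s on the robot's clock, with the arm well clear.

**What I did:** With the fingers shut, I pushed the knob along its slot until it stopped. I then pushed it sideways into the notch from its -x side, and pressed it down from above. The knob was never gripped and the lid was not lifted.

**Last checks:**
- **Bolt stop:** the fingertip stopped moving while the push rose to 7.5 N. The knob then stood within about 1 pixel of where it should be with the bolt home.
- **Knob stop:** pressing down stopped at 123.5 mm, against about 124.5 mm expected, with the force rising to 15 N.
- **Final pictures:** both cameras show the knob head within about 1 pixel of its turned-down position, with the rod end through the keeper.
- **Other things:** by eye, the clips, arch and pin pot were where they started. I did not measure them, and I did not look separately at the bowl, jar, pliers and palette knife at the end; the arm did not go low near any of them.

No check failed or disagreed.

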